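# Prop and steady a root-imaging frame

## Robot

A 6-joint arm with a two-finger parallel gripper is mounted at the origin on the work surface. World frame = base frame: x ahead of the robot, y to its left, z up, the work surface at z = 0. Lengths are in m, angles in rad, forces in N, time in s.
With the tool pointing down it reaches from about 0.35 to 0.775 m from the base axis. Payload 7.3 kg.
Tool frame: the origin (TCP) lies at the very end of the fingers, on their centre line; the grasp point (between the pads) lies 19 mm behind it; x points along the fingers, y is the direction in which the jaws open and shut, and the axes are right-handed (so a half turn about x gives the same grasp; the last joint's range is limited). The gripper opens to 92 mm and grips with 3 to 60 N. Pads are 19 mm wide; open, the fingers measure 130 mm over their backs; the gripper's body (75 mm by 190 mm) begins 47 mm behind the grasp point.
Start: joints at [1.103, 0.342, 1.524, -0, 1.275, -0.146], TCP at [0.166, 0.498, 0.227] pointing down, gripper open.
Joint ranges: [-2.53, 2.53], [-0.77, 2.02], [0.04, 2.7], [-1, 4.14], [0.28, 2.66], [-3.11, 3.11]. Speed limits (rad/s): [2.57, 2.57, 3.14, 3.14, 3.14, 3.14].

## Interface

Orientations are given as [roll, pitch, yaw] about the fixed x, y, z axes, in that order (R = Rz(yaw) Ry(pitch) Rx(roll)).
In Python, from cell import robot gives the robot as it stands.
- The arm moves only by the tool play_rows, never from a script. Its argument "moves" is a list that holds one entry, the list of rows, each a list of 5 numbers: the shift along the tool's x, y, z in m, then the turn about the tool's x in degrees, then the opening, from -1 (shut) to 1 (fully open), so that 0 is half open. A call has exactly 10 rows; each row shifts and turns the pose as measured when the row begins, along the tool's axes as they then stand; what a row does not reach is not made up. A row lasts 1/10 s, in which the tool goes at most 50 mm and 8.59 degrees, less where a joint would pass 70% of its speed; a pose out of reach is approached as far as the arm can. A call with a gripper value outside its range is refused whole. The fingers move at their own pace and stop on an object; "grip_force" is the grip in N (left out, the last holds). Time passes only in rows, so rows that do not move let the fingers close, or fill a call up. It gives the time, the measured TCP pose, the force and the opening at its end, in the units of the state.
- robot.observe(): the state, without advancing time (a new reading comes with each control period).
- robot.read_camera(name): name is "side" or "top"; returns the picture (384x512x3 uint8, red, green, blue); there is no depth.
- robot.get_calibration(name): a dict with "mtx" (3x3 intrinsics, pixels), "view" (4x4, takes a point from world to camera coordinates). Camera axes: x right, y up, looking along -z (the intrinsics and any distortion apply to the point x, -y, -z); pixel columns grow to the right and rows downward; lengths in m; the calibration is good to about 2 mm. A picture is of the moment at which its call begins. get_calibration takes no time and is no camera call.
- robot.hand_in(): hands the job in, once; it reports no verdict.
Trained networks look in the newest picture that a camera, given by its name, has taken for a name from the list of things; names that differ only in an ending like _2 or _b are one class to them, and where a whole thing is asked for, a point or a joint stands for the part that bears it (a point fixed in the world has none). Each returns a list of dicts, best first, with "score" (0 to 1); they miss things now and then, are a little off and sometimes report something else, mostly with a low value. They report only what shows in the picture. A call takes as long as a camera call.
- robot.spot_in(camera, label): "point" ([column, row] in pixels, amid what is visible of it).
The state is a dict: "time": time; "qpos": joint angles; "qvel": joint speeds; "joint_efforts": joint torques, N m; "tool_pos": TCP position; "tool_rot": TCP orientation; "contact_force": force on the tool from outside, world axes, zero at the start; "torque": the same for the moment, N m; "opening": finger opening in m.
Only numpy, scipy, OpenCV 4.12 (cv2) and the standard library are available. Lean on these libraries where they do the work, as an engineer would, in place of code of your own. Each camera call takes 0.05 s, during which the arm holds its last target.

## Task

Turn the turntable anticlockwise (seen from above) (its yellow post is the handle) until it clicks into its detent. Then flip the red kickstand up and over backwards past its centre until it stays fully down, and after that raise the leaning root frame upright by its orange top rail and keep holding the rail: finish while still holding the frame upright, because it tips forward again if let go. Leave the other things on the bench alone.

Things in the scene. Friction and masses are not known exactly. Their poses are not given: they have to be found in the camera images.
- base: Fixed grey round base, 336 mm wide, 25 mm tall; origin under its centre, on the turning axis. On its +x side a dark plunger housing to 218 mm from the axis, 47 mm tall. The turntable disc on it: radius 140 mm, top 45 mm above the bench. At turntable angle 0 the parts line up with these axes: frame across y, leaning to -x, kickstand at +y, back at +x.
- turntable (a joint): Turntable angle, rad, growing anticlockwise seen from above. Starts at -1.1 to -0.5; 0 = seated in the detent (a sprung ball between two posts on the rim). Friction 0.12 N m; entering the detent takes about 0.5 N m (some 4 N at the post), met 0.15 rad before it; from 0.05 rad off it is drawn into its seat. Hard stop at +0.05.
- post (a point): Middle of the upright yellow turning post, 16 mm in diameter, 55 mm tall (point 27.5 mm above the disc, 72.5 mm above the bench), 128 mm from the turning axis; on the base's -y side when indexed. It turns with the disc; its round shape may turn between the fingers.
- frame (a joint): Lean of the root frame about its foot hinge, rad: -0.4 = start, leaning forward on two rests; 0 = upright; positive = fallen back, up to +0.3. Weight about 0.77 kg; it tips forward by itself from below about +0.1. With the kickstand down, its foot meets the disc at about 0 and stops the frame going further back; with it up nothing does.
- frame_hinge (a point): Midpoint of the foot hinge, on the turning axis, 55 mm above the bench. Axes lean with the frame: z up along it, y along the hinge to the kickstand side, x out of its back. Frame 150 mm wide, 213 mm tall; 16 mm side posts centred at y = +-67 mm; between them a soil box (x -28 to -4 mm) up to z = 150 mm with short seedlings at y = +-46 mm, none in the middle.
- rail: Orange round top rail of the frame, 16 mm in diameter, 150 mm long; origin at its middle, 205 mm above the foot hinge along the frame; y along the rail, z up along the frame. 47 mm free below it in the middle.
- kickstand (a joint): Angle of the kickstand about its pivot, rad: 0 = folded, pointing up along the frame's side edge; grows as it swings backwards (to the frame's +x) and down; 2.70 = fully down, at a stop. An over-centre spring (up to 0.07 N m) holds it at either end; dead centre is at 1.35 and past about 1.5 it snaps down by itself.
- kick_pivot (a point): Pivot of the kickstand: in the frame_hinge axes at y = +107 mm, z = +125 mm. The swing is about the frame's y axis.
- kick_foot (a point): Centre of the black rubber foot at the kickstand's end, 140 mm from the pivot: a bar of 16 mm diameter, 38 mm long across the swing (y). The red leg is a round bar of 12 mm diameter; a light push of about 1 N on the foot swings it.
- pot_a: Bystander: small green plastic pot with seedlings, 66 mm wide, 58 mm tall plus 70 mm of grass; origin under its centre.
- pot_b: Bystander: second such pot; origin under its centre.
- spray: Bystander: white bottle with blue cap, 64 mm wide, 170 mm tall; origin under its centre.
- dish: Bystander: round glass culture dish, 90 mm wide, 16 mm tall; origin under its centre.
- brush: Bystander: small wooden-handled brush lying down.
- jar: Bystander: amber glass jar, 60 mm wide, 80 mm tall; origin under its centre.

How it is judged:
By the outcome, as a careful person would: the job done as asked, in the order asked, and still so for the second after the job is handed in, while the arm keeps its last pose, push and grip.
It also fails if it takes over 67 s, if anything falls off the work surface, if the arm or the gripper's body presses on something with over 40 N, if the wrist force passes 120 N, or if a joint passes its speed limit or range.

## Working session

There is one attempt and no reset: what is moved stays moved. The work goes in short steps, Python scripts to look and compute and a tool call to move; the robot and the scene stay as the last step left them, time stands still between calls to the robot, and variables do not carry over. Pictures are saved under pics/ and viewed, and the job is handed in when it is done.

Besides the shell and the picture viewer there is one more tool, called after "Emit:" in YAML: its name, and indented under it one key for each argument. play_rows: Moves the arm, as the interface text tells. Its arguments: {"type":"object","properties":{"moves":{"type":"array"},"grip_force":{"type":"number"}},"required":["moves"]}

```bash
ls; mkdir -p pics; python3 - <<'E'
from cell import robot
import cv2,numpy as np
s=robot.observe(); print(s)
for c in("side","top"):
    im=robot.read_camera(c); cv2.imwrite(f"pics/{c}0.png",im[:,:,::-1])
    k=robot.get_calibration(c); print(c,{a:np.round(b,4).tolist() if hasattr(b,'tolist') else b for a,b in k.items()})
    for l in ("post","rail","base","kick_foot","kick_pivot","frame_hinge"):
        print(l,[(np.round(d["point"],1).tolist(),round(d["score"],2)) for d in robot.spot_in(c,l)[:2]])
E
```

```text
pics
{'time': 0.0, 'qpos': array([ 1.10298795e+00,  3.42737166e-01,  1.52505061e+00, -4.01297936e-05,
        1.27542596e+00, -1.45998040e-01]), 'qvel': array([ 1.78022254e-03,  9.24775198e-04,  2.49960411e-04, -1.58855023e-04,
       -3.36265637e-04,  6.87210798e-08]), 'joint_efforts': array([ 3.02220242e-04, -4.31239736e+01, -2.44219333e+01,  7.17246160e-02,
        5.61169500e-02, -1.78033547e-04]), 'tool_pos': array([0.16584132, 0.49766106, 0.22602576]), 'tool_rot': array([-1.69312761,  1.56917479, -2.01492623]), 'contact_force': array([ 0.14882761,  0.44360321, -0.47167242]), 'torque': array([-0.01833674, -0.00904734, -0.02638633]), 'opening': 0.09212188560979226}
side {'mtx': [[374.1051, 0.0, 258.4519], [0.0, 374.1051, 194.4047], [0.0, 0.0, 1.0]], 'view': [[0.9982, -0.0564, -0.0212, -0.5596], [0.0459, 0.4832, 0.8743, -0.1655], [-0.039, -0.8737, 0.4849, -1.2699], [0.0, 0.0, 0.0, 1.0]]}
post [([264.8, 212.8], 0.58), ([209.5, 187.9], 0.47)]
rail [([256.0, 156.9], 0.59), ([208.8, 189.6], 0.2)]
base [([266.8, 218.8], 0.96), ([281.9, 146.7], 0.47)]
kick_foot [([223.8, 301.8], 0.69), ([277.2, 148.8], 0.45)]
kick_pivot [([276.7, 146.9], 0.74)]
frame_hinge [([264.6, 186.3], 0.65), ([224.6, 299.5], 0.34)]
top {'mtx': [[406.634, 0.0, 256.128], [0.0, 406.634, 187.0021], [0.0, 0.0, 1.0]], 'view': [[0.0192, -0.9998, 0.0101, -0.0718], [0.9822, 0.0207, 0.1864, -0.579], [-0.1866, 0.0063, 0.9824, -1.1956], [0.0, 0.0, 0.0, 1.0]]}
post [([222.5, 188.4], 0.72), ([133.9, 255.8], 0.58)]
rail [([192.9, 181.6], 0.92)]
base [([224.4, 183.7], 0.95)]
kick_foot [([169.5, 147.1], 0.58)]
kick_pivot [([171.8, 150.4], 0.54), ([223.3, 185.6], 0.52)]
frame_hinge [([207.0, 180.8], 0.8)]
```

```bash
python3 - <<'E'
import cv2
for c in("side","top"):
    im=cv2.imread(f"pics/{c}0.png"); cv2.imwrite(f"pics/{c}0b.png",cv2.resize(im,(800,600),interpolation=cv2.INTER_CUBIC))
E
```

```text
(no output)
```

View pics/side0b.png

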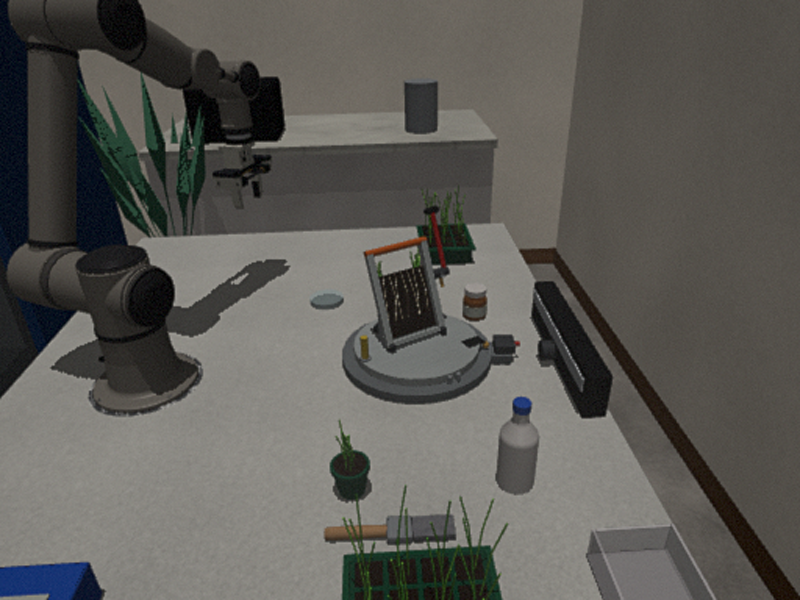

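View pics/top0b.png

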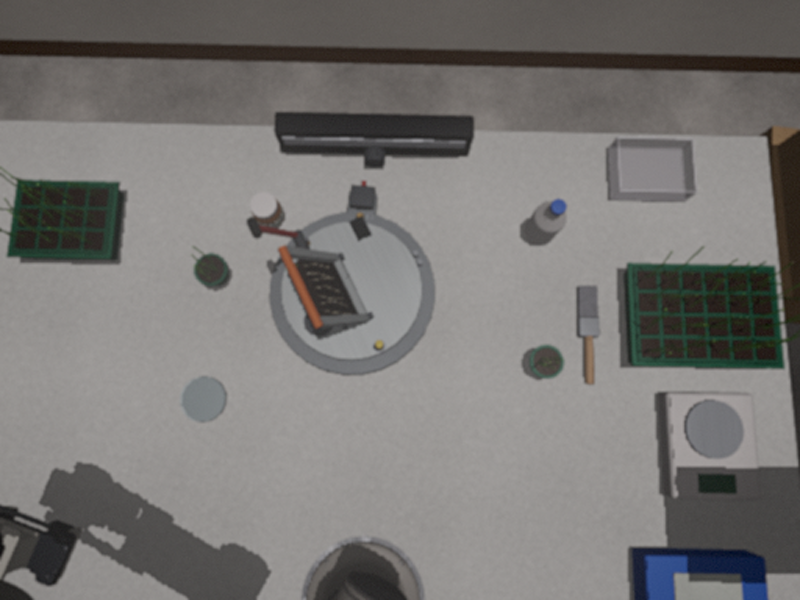

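The side view shows the post at about (364,347) in 800x600 pixels, the orange rail from (366,253) to (426,241), and the kickstand foot at (432,210). In the top view the post is at (379,345), the base is centred near (352,292), and the housing is at (362,197). The network's "post" hit is wrong because it landed on the base centre. I'll segment by colour and fit a model.

```bash
cat > h.py <<'E'
import numpy as np,cv2
from cell import robot
def proj(c,P):
    k=robot.get_calibration(c); P=np.atleast_2d(P)
    p=P@np.array(k["view"])[:3,:3].T+np.array(k["view"])[:3,3]
    p=p*[1,-1,-1]; q=p@np.array(k["mtx"]).T
    return q[:,:2]/q[:,2:]
def Rz(a): c,s=np.cos(a),np.sin(a); return np.array([[c,-s,0],[s,c,0],[0,0,1]])
def fr(P,lean): # frame pts -> turntable coords; lean<0 -> towards -x
    c,s=np.cos(lean),np.sin(lean); P=np.atleast_2d(P)
    return np.stack([c*P[:,0]+s*P[:,2],P[:,1],-s*P[:,0]+c*P[:,2]+.055],1)
def world(P,b): return np.atleast_2d(P)@Rz(b[2]).T+[b[0],b[1],0]
def kick(th,y=.107,r=.14): return np.array([[r*np.sin(th),y,.125+r*np.cos(th)]])
def blobs(im,name):
    hsv=cv2.cvtColor(im,cv2.COLOR_RGB2HSV)
    lo,hi={"yellow":((20,120,70),(34,255,255)),"orange":((5,170,90),(13,255,255))}[name]
    m=cv2.inRange(hsv,lo,hi); n,l,st,ce=cv2.connectedComponentsWithStats(m)
    return [(st[i,4],ce[i].round(1).tolist(),st[i,:4].tolist()) for i in range(1,n) if st[i,4]>5]
def crop(c,im,x0,y0,w,h,f,name):
    cv2.imwrite(name,cv2.resize(im[y0:y0+h,x0:x0+w,::-1],None,fx=f,fy=f,interpolation=cv2.INTER_CUBIC))
E
python3 - <<'E'
from h import *
for c,(x0,y0) in (("side",(210,120)),("top",(155,110))):
    im=cv2.imread(f"pics/{c}0.png")[:,:,::-1].copy()
    for n in("yellow","orange"): print(c,n,blobs(im,n))
    crop(c,im,x0,y0,135,140,4.2,f"pics/{c}0c.png")
E
```

```text
side yellow [(np.int32(44), [232.8, 221.2], [231, 215, 4, 15])]
side orange [(np.int32(93), [253.0, 156.9], [234, 152, 39, 11])]
top yellow [(np.int32(9), [242.1, 220.3], [241, 219, 3, 4])]
top orange []
```

View pics/side0c.png

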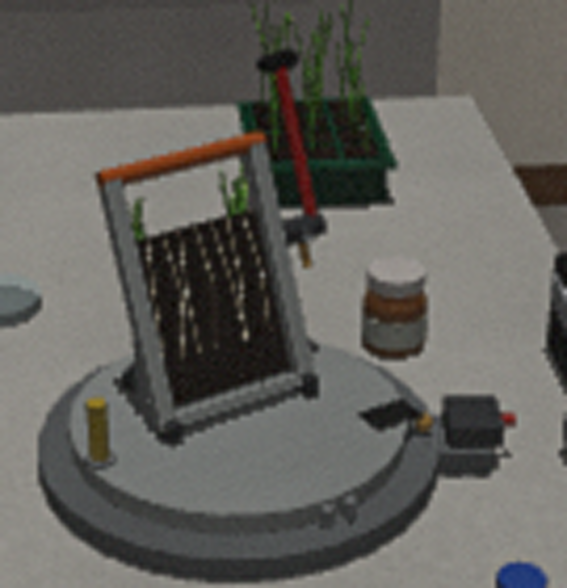

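View pics/top0c.png

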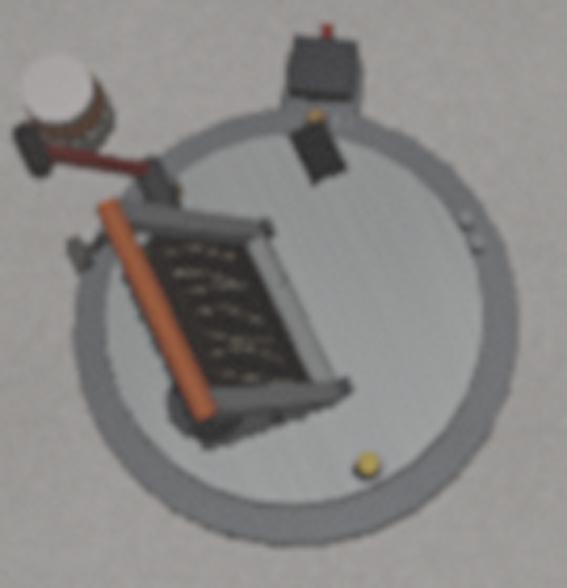

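```bash
cat > fit0.py <<'E'
from h import *
from scipy.optimize import least_squares
T=lambda u,v:(np.array([u,v])-2)/4.2+[155,110]
S=lambda u,v:(np.array([u,v])-2)/4.2+[210,120]
obs=[("top","post",T(368,464)),("top","ra",T(110,207)),("top","rb",T(205,413)),("top","foot",T(33,150)),
("side","post",S(96,402)),("side","ra",S(262,140)),("side","rb",S(103,177)),("side","foot",S(278,62))]
def pts(p):
    b=p[:3]
    d={"post":[[0,-.128,.1]],"ra":fr([[0,.075,.205]],-.4),"rb":fr([[0,-.075,.205]],-.4),"foot":fr(kick(0),-.4)}
    return {k:world(v,b) for k,v in d.items()}
def res(p):
    d=pts(p); return np.concatenate([proj(c,d[n])[0]-o for c,n,o in obs])
best=min((least_squares(res,[.6,0,y],loss='soft_l1') for y in(-1.2,-.8,-.4,0)),key=lambda r:r.cost)
print(best.x,np.round(res(best.x).reshape(-1,2),1).tolist())
p=best.x
# base yaw from housing
def r2(q): 
    w=[q[1]*np.cos(q[0])+p[0],q[1]*np.sin(q[0])+p[1],.047]
    return np.r_[proj("top",w)[0]-T(325,68)]
q=least_squares(r2,[0,.19]).x; print("base yaw, r",q,"tt angle",p[2]-q[0])
# ring check
a=np.linspace(0,2*np.pi,400); 
R=proj("top",np.c_[p[0]+.168*np.cos(a),p[1]+.168*np.sin(a),a*0+.025]); R=(R-[155,110])*4.2+2
print("ring",R.min(0),R.max(0),"obs 75..518, ..547")
print({k:v.round(3).tolist() for k,v in pts(p).items()})
E
python3 fit0.py
```

```text
[ 0.5887641   0.03743833 -1.09806079] [[-0.0, -0.6], [-0.6, -1.3], [0.6, 0.5], [0.2, -0.6], [-0.5, -0.5], [-0.4, -0.2], [-1.1, 0.7], [-0.1, -0.4]]
base yaw, r [-0.08755204  0.19072073] tt angle -1.010508749592221
ring [ 71.8448528  104.37145561] [520.41446429 544.54210523] obs 75..518, ..547
{'post': [[0.475, -0.021, 0.1]], 'ra': [[0.619, 0.143, 0.244]], 'rb': [[0.486, 0.074, 0.244]], 'foot': [[0.637, 0.178, 0.299]]}
```

```bash
cat >> h.py <<'E'
from scipy.spatial.transform import Rotation as Ro
def st():
    s=robot.observe(); R=Ro.from_euler("xyz",s["tool_rot"]).as_matrix()
    return s,R
def yaw(R): return np.arctan2(R[1,1],R[0,1])   # yaw of tool y (jaw) axis
def to(target,jaw=None,p=None,R=None):
    s,R0=st(); p=s["tool_pos"] if p is None else p; R=R0 if R is None else R
    d=R.T@(np.array(target)-p)
    t=0 if jaw is None else (yaw(R)-jaw+np.pi/2)%np.pi-np.pi/2
    return d.round(4),np.degrees(t).round(1)
def rep():
    s,R=st(); print("t",round(s["time"],2),"p",s["tool_pos"].round(4),"yaw",yaw(R).round(3),"tilt",R[:,0].round(3),"F",s["contact_force"].round(1),"open",round(s["opening"],4),"q",s["qpos"].round(2)); return s,R
B=np.array([.589,.037,-.088])
E
python3 - <<'E'
from h import *
s,R=rep(); print(R.round(3))
w=world([[0,-.128,.15]],[.589,.037,-1.098])[0]; print(w,to(w,-1.098))
E
```

```text
t 0.7 p [0.166  0.4981 0.2267] yaw 1.249 tilt [ 0.  0. -1.] F [0.2 0.1 0.3] open 0.0922 q [ 1.1   0.34  1.52 -0.    1.28 -0.15]
[[ 0.     0.316  0.949]
 [ 0.     0.949 -0.316]
 [-1.     0.     0.   ]]
[ 0.47504181 -0.02128834  0.15      ] (array([ 0.0767, -0.395 ,  0.4574]), np.float64(-45.5))
```

Emit:
play_rows:
  moves:
    - [[-0.015,-0.024,0.028,0,1],[-0.015,-0.024,0.028,0,1],[-0.015,-0.024,0.028,0,1],[-0.015,-0.024,0.028,0,1],[-0.015,-0.024,0.028,0,1],[0,-0.03,0.035,0,1],[0,-0.03,0.035,0,1],[0,-0.03,0.035,0,1],[0,-0.03,0.035,0,1],[0,-0.03,0.035,0,1]]

```text
time: 1.7
tool_pos: [0.3852, 0.1338, 0.3056]
tool_rot: [0.568, 1.565, 0.258]
contact_force: [1.0, 0.4, 0.3]
opening: 0.0918
```

```bash
python3 - <<'E'
from h import *
s,R=rep()
w=world([[0,-.131,.30]],[.589,.037,-1.098])[0]; print(w,to(w,-1.098))
E
```

```text
t 1.7 p [0.3852 0.1338 0.3056] yaw 1.26 tilt [ 0.006  0.002 -1.   ] F [1.  0.4 0.3] open 0.0918 q [ 0.15  0.06  1.66  0.    1.41 -1.11]
[ 0.47237091 -0.02265447  0.3       ] (array([ 0.0059, -0.1224,  0.1308]), np.float64(-44.9))
```

Emit:
play_rows:
  moves:
    - [[0,-0.03,0.032,0,1],[0,-0.03,0.032,0,1],[0,-0.03,0.032,0,1],[0,-0.024,0.026,0,1],[0,0,0,8,1],[0,0,0,8,1],[0,0,0,8,1],[0,0,0,8,1],[0,0,0,8,1],[0,0,0,8,1]]

```text
time: 2.7
tool_pos: [0.4712, -0.0265, 0.3058]
tool_rot: [1.269, 1.563, 0.079]
contact_force: [0.2, 1.1, -0.1]
opening: 0.0916
```

Emit:
play_rows:
  moves:
    - [[0,0,0,8,1],[0,0,0,8,1],[0,0,0,8,1],[0,0,0,8,1],[0,0,0,8,1],[0,0,0,8,1],[0,0,0,8,1],[0,0,0,8,1],[0,0,0,8,1],[0,0,0,8,1]]

```text
time: 3.7
tool_pos: [0.4708, -0.0264, 0.3063]
tool_rot: [2.708, 1.562, 0.062]
contact_force: [0.6, -0.5, -0.1]
opening: 0.0917
```

```bash
python3 - <<'E'
from h import *
s,R=rep()
w=world([[0,-.131,.30]],[.589,.037,-1.098])[0]; print(w,to(w,-1.098))
E
```

```text
t 3.7 p [ 0.4708 -0.0264  0.3063] yaw -1.076 tilt [ 0.009  0.001 -1.   ] F [ 0.6 -0.5 -0.1] open 0.0917 q [-0.22  0.18  1.52  0.    1.43  0.86]
[ 0.47237091 -0.02265447  0.3       ] (array([ 0.0063, -0.0026, -0.0031]), np.float64(1.3))
```

Emit:
play_rows:
  moves:
    - [[0,-0.003,-0.003,1,1],[0.025,0,0,0,1],[0.03,0,0,0,1],[0.03,0,0,0,1],[0.03,0,0,0,1],[0.03,0,0,0,1],[0.025,0,0,0,1],[0.01,0,0,0,1],[0,0,0,0,1],[0,0,0,0,1]]

```text
time: 4.7
tool_pos: [0.4763, -0.0226, 0.1233]
tool_rot: [2.602, 1.554, -0.067]
contact_force: [0.2, 0.7, -0.4]
opening: 0.0917
```

```bash
python3 - <<'E'
from h import *
s,R=rep()
w=world([[0,-.131,.066]],[.589,.037,-1.098])[0]; print(w,to(w,-1.098))
for c,(x0,y0) in (("side",(180,100)),("top",(165,130))):
    im=robot.read_camera(c); crop(c,im,x0,y0,140,140,4,f"pics/{c}1.png")
a=cv2.imread("pics/side1.png");b=cv2.imread("pics/top1.png"); cv2.imwrite("pics/m1.png",cv2.resize(np.hstack([a,b]),None,fx=.7,fy=.7))
E
```

```text
t 4.7 p [ 0.4763 -0.0226  0.1233] yaw -1.099 tilt [ 0.017 -0.001 -1.   ] F [ 0.2  0.7 -0.4] open 0.0917 q [-0.21  0.36  1.81  0.    0.95  0.89]
[ 0.47237091 -0.02265447  0.066     ] (array([ 0.0572, -0.0022,  0.0043]), np.float64(-0.0))
```

View pics/m1.png

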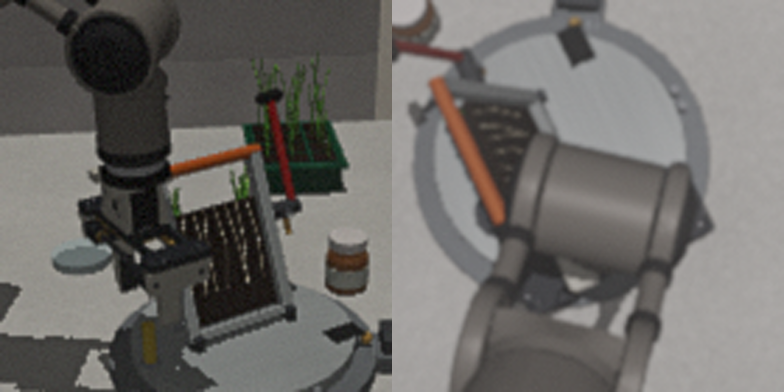

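Emit:
play_rows:
  moves:
    - [[0,-0.002,0.004,0,1],[0.015,0,0,0,1],[0.015,0,0,0,1],[0.015,0,0,0,1],[0.01,0,0,0,1],[0.003,0,0,0,1],[0,0,0,0,-0.7],[0,0,0,0,-0.9],[0,0,0,0,-1],[0,0,0,0,-1]]
  grip_force: 15

```text
time: 5.8
tool_pos: [0.4773, -0.0238, 0.0716]
tool_rot: [2.526, 1.537, -0.143]
contact_force: [0.8, -0.1, -0.4]
opening: 0.0645
```

```bash
python3 - <<'E'
from h import *
s,R=rep()
w=world([[0,-.131,.066]],[.589,.037,-1.098])[0]; print(w,to(w,-1.098))
E
```

```text
t 5.8 p [ 0.4773 -0.0238  0.0716] yaw -1.099 tilt [ 0.033 -0.005 -0.999] F [ 0.8 -0.1 -0.4] open 0.0645 q [-0.21  0.44  1.88  0.    0.79  0.88]
[ 0.47237091 -0.02265447  0.066     ] (array([ 0.0054, -0.0034,  0.004 ]), np.float64(-0.0))
```

Emit:
play_rows:
  moves:
    - [[0.003,-0.002,0.002,0,-1],[0,0,0,0,-1],[0,0,0,0,-1],[0,0,0,0,-1],[0,0,0,0,-1],[0,0,0,0,-1],[0,0,0,0,-1],[0,0,0,0,-1],[0,0,0,0,-1],[0,0,0,0,-1]]

```text
time: 6.8
tool_pos: [0.4746, -0.0228, 0.0688]
tool_rot: [2.536, 1.537, -0.133]
contact_force: [-0.1, -0.1, -0.4]
opening: 0.0157
```

```bash
python3 - <<'E'
from h import *
s,R=rep()
w=world([[0,-.131,.066]],[.589,.037,-1.098])[0]; print(w,to(w,-1.098))
E
```

```text
t 6.8 p [ 0.4746 -0.0228  0.0688] yaw -1.099 tilt [ 0.034 -0.005 -0.999] F [-0.1 -0.1 -0.4] open 0.0157 q [-0.21  0.44  1.89  0.    0.78  0.88]
[ 0.47237091 -0.02265447  0.066     ] (array([ 0.0027, -0.0012,  0.002 ]), np.float64(-0.1))
```

Emit:
play_rows:
  moves:
    - [[0,0.009,-0.0003,-4,-1],[0,0.009,-0.0003,-4,-1],[0,0.009,-0.0003,-4,-1],[0,0.009,-0.0003,-4,-1],[0,0.009,-0.0003,-4,-1],[0,0.009,-0.0003,-4,-1],[0,0.009,-0.0003,-4,-1],[0,0.009,-0.0003,-4,-1],[0,0.009,-0.0003,-4,-1],[0,0,0,0,-1]]

```text
time: 7.8
tool_pos: [0.5313, -0.0786, 0.0688]
tool_rot: [2.052, 1.542, 0.031]
contact_force: [0.7, -0.6, 2.4]
opening: 0.0159
```

```bash
python3 - <<'E'
from h import *
s,R=rep()
d=s["tool_pos"][:2]-B[:2]; a=np.arctan2(d[1],d[0])+np.pi/2; print("r",np.hypot(*d),"tt yaw by tcp",a)
w=world([[0,-.128,.07]],B)[0]; print(w,to(w,-.088))
E
```

```text
t 7.8 p [ 0.5313 -0.0786  0.0688] yaw -0.45 tilt [ 0.029  0.001 -1.   ] F [ 0.7 -0.6  2.4] open 0.0159 q [-0.3   0.53  1.72  0.01  0.87  0.15]
r 0.12923100898182815 tt yaw by tcp -0.4628250683308668
[ 0.57775053 -0.0905047   0.07      ] (array([ 0.0001,  0.047 , -0.0095]), np.float64(-20.7))
```

Emit:
play_rows:
  moves:
    - [[0,0.009,-0.0003,-4,-1],[0,0.009,-0.0003,-4,-1],[0,0.009,-0.0003,-4,-1],[0,0.007,-0.0002,-3,-1],[0,0.005,-0.0001,-2,-1],[0,0.005,-0.0001,-2,-1],[0,0.005,-0.0001,-2,-1],[0,0.004,0,-1,-1],[0,0.003,0,0,-1],[0,0,0,0,-1]]

```text
time: 8.8
tool_pos: [0.5684, -0.0901, 0.0686]
tool_rot: [-1.993, 1.562, 2.65]
contact_force: [2.9, -0.3, -1.5]
opening: 0.0153
```

```bash
cat > a.py <<'E'
from h import *
s,R=rep()
d=s["tool_pos"][:2]-B[:2]; a=np.arctan2(d[1],d[0])+np.pi/2; print("r",np.hypot(*d),"tt yaw by tcp",a)
w=world([[0,-.128,.07]],B)[0]; print(w,to(w,-.088))
E
python3 a.py
```

```text
t 8.8 p [ 0.5684 -0.0901  0.0686] yaw -0.069 tilt [-0.008  0.004 -1.   ] F [ 2.9 -0.3 -1.5] open 0.0153 q [-0.29  0.6   1.57  0.    0.98 -0.22]
r 0.12873243072861518 tt yaw by tcp -0.16104646185099925
[ 0.57775053 -0.0905047   0.07      ] (array([-0.0015,  0.0094, -0.0002]), np.float64(1.1))
```

Emit:
play_rows:
  moves:
    - [[0,0.008,0,0,-1],[0,0.008,0,0,-1],[0,0.006,0,0,-1],[0,0.005,0,0,-1],[0,0,0,0,-1],[0,0,0,0,-1],[0,0,0,0,-1],[0,0,0,0,-1],[0,0,0,0,-1],[0,0,0,0,-1]]

```text
time: 9.8
tool_pos: [0.5846, -0.0925, 0.0683]
tool_rot: [-1.584, 1.538, 3.055]
contact_force: [-2.3, -0.9, 2.3]
opening: 0.0158
```

```bash
python3 a.py
```

```text
t 9.8 p [ 0.5846 -0.0925  0.0683] yaw -0.074 tilt [-0.032  0.003 -0.999] F [-2.3 -0.9  2.3] open 0.0158 q [-0.28  0.64  1.5  -0.01  1.04 -0.21]
r 0.1295803835820864 tt yaw by tcp -0.03420736679814329
[ 0.57775053 -0.0905047   0.07      ] (array([-0.0014, -0.007 , -0.0015]), np.float64(0.8))
```

Emit:
play_rows:
  moves:
    - [[0,-0.005,0,0,-1],[0,0,0,0,-1],[0,0,0,0,-1],[0,0,0,0,-0.4],[0,0,0,0,-0.2],[0,0,0,0,0.2],[0,0,0,0,0.4],[0,0,0,0,0.4],[0,0,0,0,0.4],[0,0,0,0,0.4]]

```text
time: 10.8
tool_pos: [0.5789, -0.091, 0.0681]
tool_rot: [-1.628, 1.537, 3.011]
contact_force: [-0.0, -0.5, 0.2]
opening: 0.0636
```

```bash
python3 a.py; python3 - <<'E'
from h import *
w=world([[0,-.145,.30]],B)[0]; print(w,to(w,-.088))
E
```

```text
t 10.8 p [ 0.5789 -0.091   0.0681] yaw -0.074 tilt [-0.033  0.004 -0.999] F [-0.  -0.5  0.2] open 0.0636 q [-0.28  0.63  1.52 -0.01  1.03 -0.21]
r 0.12835866166075777 tt yaw by tcp -0.07907191836590699
[ 0.57775053 -0.0905047   0.07      ] (array([-0.0019, -0.0012, -0.0004]), np.float64(0.8))
[ 0.57625646 -0.10743892  0.3       ] (array([-0.2318, -0.0091,  0.0162]), np.float64(0.8))
```

Emit:
play_rows:
  moves:
    - [[-0.02,0,0,0,0.4],[-0.035,0,0,0,0.4],[-0.035,0,0,0,-1],[-0.035,0,0,0,-1],[-0.035,0,0,0,-1],[-0.035,0,0,0,-1],[-0.035,0,0,0,-1],[-0.035,0,0,0,-1],[-0.02,-0.02,0,0,-1],[0,-0.03,0,0,-1]]

```text
time: 11.8
tool_pos: [0.5388, -0.0886, 0.3635]
tool_rot: [-1.656, 1.532, 2.983]
contact_force: [-0.5, -0.2, 0.4]
opening: 0.0047
```

```bash
python3 - <<'E'
from h import *
rep()
w=world([[-.17,.107,.36]],B)[0]; print(w,to(w,-.088))
E
```

```text
t 11.8 p [ 0.5388 -0.0886  0.3635] yaw -0.073 tilt [-0.038  0.006 -0.999] F [-0.5 -0.2  0.4] open 0.0047 q [-0.3   0.34  1.15 -0.01  1.68 -0.23]
[0.42906167 0.15852666 0.36      ] (array([ 0.0092, -0.1273, -0.2384]), np.float64(0.8))
```

Emit:
play_rows:
  moves:
    - [[0,-0.03,-0.02,0,-1],[0,-0.03,-0.03,0,-1],[0,-0.025,-0.03,0,-1],[0,-0.02,-0.03,0,-1],[0,-0.01,-0.03,0,-1],[0,-0.005,-0.03,0,-1],[0,0,-0.03,0,-1],[0,0,-0.03,0,-1],[0,0,-0.01,0,-1],[0,0,0,0,-1]]

```text
time: 12.8
tool_pos: [0.4288, 0.1673, 0.3717]
tool_rot: [-1.676, 1.539, 2.959]
contact_force: [0.3, -0.0, -0.6]
opening: 0.0008
```

```bash
python3 - <<'E'
from h import *
rep()
w=world([[-.17,.107,.36]],B)[0]; print(w,to(w,-.088))
for c,(x0,y0) in (("side",(200,110)),("top",(145,110))):
    im=robot.read_camera(c); cv2.imwrite(f"pics/{c}2.png",im[:,:,::-1]); crop(c,im,x0,y0,150,140,4,f"pics/{c}2c.png")
    for n in("yellow","orange"): print(c,n,blobs(im,n))
E
```

```text
t 12.8 p [0.4288 0.1673 0.3717] yaw -0.077 tilt [-0.031  0.006 -0.999] F [ 0.3 -0.  -0.6] open 0.0008 q [0.2  0.16 1.37 0.01 1.64 0.27]
[0.42906167 0.15852666 0.36      ] (array([0.0117, 0.0013, 0.0088]), np.float64(0.7))
side yellow [(np.int32(54), [265.8, 231.6], [264, 225, 5, 15])]
side orange [(np.int32(70), [240.7, 165.1], [238, 155, 6, 20])]
top yellow []
top orange []
```

View pics/side2c.png

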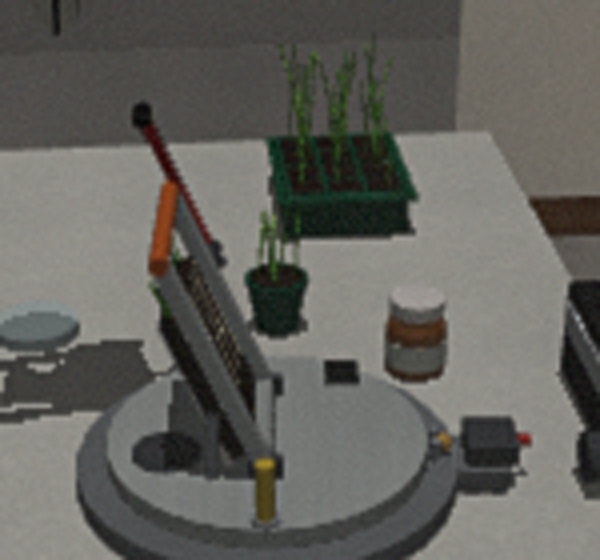

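View pics/top2c.png

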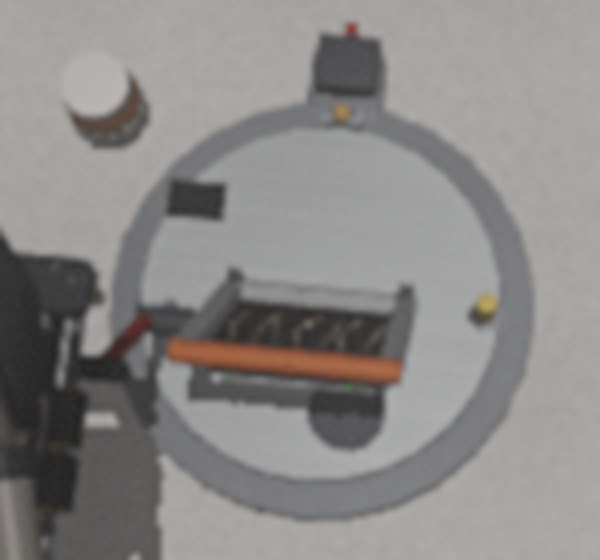

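The detent ball, at about (340,112) in the top crop, sits between the two rim posts, so the turntable looks indexed. Next I'll refit to check the yaw.

```bash
sed -e 's/\[155,110\]/[145,110]/g;s/\[210,120\]/[200,110]/g;s#/4.2#/4#g;s/\*4.2/*4/' -e '/^obs=/,/^("side"/d' -e 's/^def pts/obs=[("top","post",T(485,302)),("top","ra",T(172,349)),("top","rb",T(400,371)),("side","post",S(264,464)),("side","ra",S(170,188)),("side","rb",S(158,267)),("side","foot",S(142,115))]\ndef pts/' -e 's/T(325,68)/T(349,66)/' fit0.py > fit2.py; python3 fit2.py
```

```text
[ 0.5893637   0.03792569 -0.07950778] [[0.5, -0.3], [-0.4, -0.3], [0.3, -0.0], [-0.2, -0.7], [-0.2, 0.1], [-0.2, -0.2], [-0.1, -0.2]]
base yaw, r [-0.08840102  0.1891655 ] tt angle 0.008893241505025865
ring [107.94225832  98.77144287] [535.11701125 517.90872867] obs 75..518, ..547
{'post': [[0.579, -0.09, 0.1]], 'ra': [[0.516, 0.119, 0.244]], 'rb': [[0.504, -0.03, 0.244]], 'foot': [[0.495, 0.153, 0.299]]}
```

```bash
sed -i 's/^B=.*/B=np.array([.589,.038,-.08])/' h.py; cat > k.py <<'E'
from h import *
import sys
s,R=rep()
t=(Rz(-B[2])@(s["tool_pos"]-[B[0],B[1],0])); print("tt pos",t.round(4))
for a in sys.argv[1:]:
    p=np.array(eval(a)); w=world(p,B)[0]; print(a,to(w,-.08))
E
python3 k.py "[-.155,.111,.28]" "[-.076,.111,.285]"
```

```text
t 12.9 p [0.4289 0.166  0.3717] yaw -0.078 tilt [-0.031  0.005 -0.999] F [ 0.1 -0.5 -0.1] open 0.0004 q [0.19 0.16 1.37 0.01 1.64 0.27]
tt pos [-0.1698  0.1148  0.3717]
[-.155,.111,.28] (array([0.0912, 0.0177, 0.0041]), np.float64(0.1))
[-.076,.111,.285] (array([0.0837, 0.0965, 0.0042]), np.float64(0.1))
```

Emit:
play_rows:
  moves:
    - [[0.02,0,0.004,0,-1],[0.025,0.002,0,0,-1],[0.025,0.002,0,0,-1],[0.02,0.005,0,0,-1],[0,0.012,0,0,-1],[0,0.012,0,0,-1],[0,0.012,0,0,-1],[0,0.012,0,0,-1],[0,0.012,0,0,-1],[0,0,0,0,-1]]

```text
time: 13.9
tool_pos: [0.5039, 0.1456, 0.2834]
tool_rot: [-1.676, 1.549, 2.945]
contact_force: [-1.2, -0.2, -0.1]
opening: -0.0
```

```bash
python3 k.py "[-.076,.111,.285]" "[-.02,.111,.271]" "[.006,.111,.250]" "[.022,.111,.222]" "[.032,.111,.205]"
```

```text
t 13.9 p [0.5039 0.1456 0.2834] yaw -0.091 tilt [-0.021  0.004 -1.   ] F [-1.2 -0.2 -0.1] open -0.0 q [0.13 0.31 1.41 0.01 1.44 0.22]
tt pos [-0.0934  0.1004  0.2834]
[-.076,.111,.285] (array([-0.0019,  0.0172, -0.0108]), np.float64(-0.6))
[-.02,.111,.271] (array([ 0.0109,  0.0735, -0.0114]), np.float64(-0.6))
[.006,.111,.250] (array([ 0.0313,  0.0999, -0.0116]), np.float64(-0.6))
[.022,.111,.222] (array([ 0.059 ,  0.1165, -0.0117]), np.float64(-0.6))
[.032,.111,.205] (array([ 0.0758,  0.1269, -0.0118]), np.float64(-0.6))
```

Emit:
play_rows:
  moves:
    - [[0,0.012,-0.004,-0.5,-1],[0.002,0.013,-0.004,0,-1],[0.003,0.013,-0.003,0,-1],[0.003,0.013,-0.001,0,-1],[0.003,0.013,-0.001,0,-1],[0.005,0.012,0,0,-1],[0.008,0.012,0,0,-1],[0.01,0.01,0,0,-1],[0,0,0,0,-1],[0,0,0,0,-1]]

```text
time: 14.9
tool_pos: [0.6092, 0.147, 0.2515]
tool_rot: [-1.755, 1.556, 2.871]
contact_force: [-0.6, 0.1, 0.4]
opening: 0.0006
```

```bash
python3 k.py "[.006,.111,.250]" "[.022,.111,.222]" "[.032,.111,.205]"
python3 - <<'E'
from h import *
im=robot.read_camera("side"); crop("side",im,200,80,150,150,4,"pics/side3c.png")
E
```

```text
t 14.9 p [0.6092 0.147  0.2515] yaw -0.086 tilt [-0.015  0.004 -1.   ] F [-0.6  0.1  0.4] open 0.0006 q [0.11 0.53 1.16 0.01 1.47 0.2 ]
tt pos [0.0114 0.1102 0.2515]
[.006,.111,.250] (array([ 0.0016, -0.0054, -0.0007]), np.float64(-0.3))
[.022,.111,.222] (array([ 0.0294,  0.011 , -0.0007]), np.float64(-0.3))
[.032,.111,.205] (array([ 0.0462,  0.0213, -0.0008]), np.float64(-0.3))
```

View pics/side3c.png

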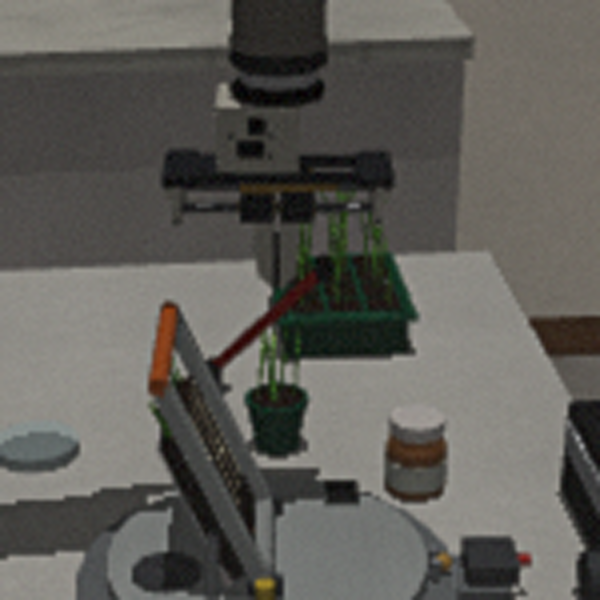

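The red leg is leaning backwards at about 50° from vertical, with the fingertips resting on it near (285,300). I'll keep pressing down and forward.

Emit:
play_rows:
  moves:
    - [[0.01,0.006,0,0,-1],[0.01,0.006,0,0,-1],[0.01,0.005,0,0,-1],[0.01,0.005,0,0,-1],[0.008,0.003,0,0,-1],[0.006,0.002,0,0,-1],[0,0,0,0,-1],[0,0,0,0,-1],[0,0,0,0,-1],[0,0,0,0,-1]]

```text
time: 15.95
tool_pos: [0.6366, 0.1451, 0.1926]
tool_rot: [-1.749, 1.555, 2.878]
contact_force: [0.5, -0.5, 0.2]
opening: 0.0005
```

```bash
python3 k.py 
python3 - <<'E'
from h import *
im=robot.read_camera("side"); crop("side",im,200,80,150,150,4,"pics/side4c.png")
E
```

```text
t 15.95 p [0.6366 0.1451 0.1926] yaw -0.085 tilt [-0.015  0.004 -1.   ] F [ 0.5 -0.5  0.2] open 0.0005 q [0.1  0.61 1.17 0.01 1.37 0.19]
tt pos [0.0389 0.1105 0.1926]
```

View pics/side4c.png

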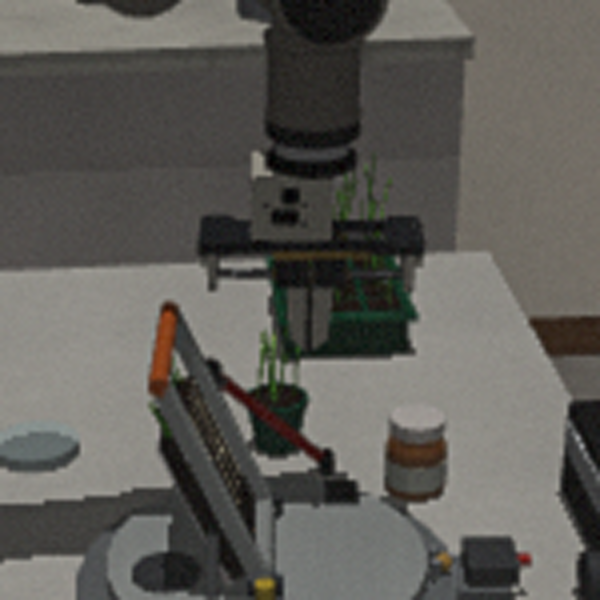

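```bash
python3 - <<'E'
from h import *
for th in(2.5,2.6,2.7): print(th,(proj("side",world(fr(kick(th),-.4),B))[0]-[200,80])*4)
E
python3 k.py "[.03,.111,.34]" "[-.08,0,.34]" "[-.08,0,.225]"
```

```text
2.5 [341.69025826 436.55499749]
2.6 [333.16503592 447.84901988]
2.7 [323.49263383 458.27525311]
t 16.0 p [0.6366 0.1451 0.1927] yaw -0.085 tilt [-0.015  0.004 -1.   ] F [ 0.3  0.4 -0. ] open 0.0005 q [0.1  0.61 1.17 0.01 1.37 0.19]
tt pos [0.0389 0.1105 0.1927]
[.03,.111,.34] (array([-0.1472, -0.0111, -0.0008]), np.float64(-0.3))
[-.08,0,.34] (array([-0.1458, -0.1205,  0.1107]), np.float64(-0.3))
[-.08,0,.225] (array([-0.0309, -0.1188,  0.1111]), np.float64(-0.3))
```

The foot shows at (327,462) in the crop. The model puts it at (323,458) for 2.70 rad, so the kickstand is fully down. Now I'll go to the rail.

Emit:
play_rows:
  moves:
    - [[-0.025,0,0,0,-1],[-0.035,0,0,0,-1],[-0.035,0,0,0,-1],[-0.035,0,0,0,0],[-0.016,-0.012,0.011,0,1],[0,-0.025,0.023,0,1],[0,-0.025,0.023,0,1],[0,-0.025,0.023,0,1],[0,-0.02,0.019,0,1],[0,-0.013,0.012,0,1]]

```text
time: 17.0
tool_pos: [0.5057, 0.0424, 0.3486]
tool_rot: [-1.941, 1.562, 2.69]
contact_force: [0.2, -0.1, 0.4]
opening: 0.0521
```

```bash
python3 k.py "[-.08,0,.34]" "[-.08,0,.225]"
```

```text
t 17.0 p [0.5057 0.0424 0.3486] yaw -0.082 tilt [-0.008  0.004 -1.   ] F [ 0.2 -0.1  0.4] open 0.0521 q [-0.07  0.25  1.32  0.    1.58  0.01]
tt pos [-0.0834 -0.0022  0.3486]
[-.08,0,.34] (array([ 0.0085,  0.0035, -0.0022]), np.float64(-0.1))
[-.08,0,.225] (array([ 0.1235,  0.0044, -0.0019]), np.float64(-0.1))
```

Emit:
play_rows:
  moves:
    - [[0,0.004,-0.002,0,0.7],[0,0,0,0,0.7],[0.02,0,0,0,0.7],[0.025,0,0,0,0.7],[0.025,0,0,0,0.7],[0.025,0,0,0,0.7],[0.015,0,0,0,0.7],[0.006,0,0,0,0.7],[0,0,0,0,0.7],[0,0,0,0,0.7]]

```text
time: 18.0
tool_pos: [0.5146, 0.0476, 0.2316]
tool_rot: [2.842, 1.566, 1.192]
contact_force: [0.2, -0.2, 0.6]
opening: 0.0781
```

```bash
python3 k.py "[-.08,0,.225]"
python3 - <<'E'
from h import *
im=robot.read_camera("side"); crop("side",im,200,80,150,150,4,"pics/side5c.png")
print((proj("side",world(fr([[0,0,.205],[0,.075,.205],[0,-.075,.205]],-.4),B))-[200,80])*4)
E
```

```text
t 18.0 p [0.5146 0.0476 0.2316] yaw -0.079 tilt [ 0.002  0.004 -1.   ] F [ 0.2 -0.2  0.6] open 0.0781 q [-0.06  0.32  1.54  0.    1.28  0.02]
tt pos [-0.075   0.0036  0.2316]
[-.08,0,.225] (array([ 0.0065, -0.0051,  0.0037]), np.float64(0.1))
[[161.08936598 343.27491896]
 [166.89991165 306.45968482]
 [154.61334345 384.30657061]]
```

View pics/side5c.png

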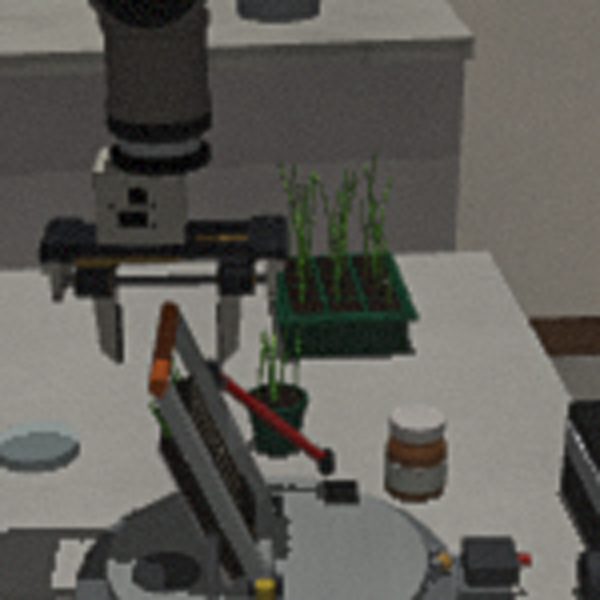

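The open fingers straddle the rail and the kickstand is still down. I'll centre and close.

Emit:
play_rows:
  moves:
    - [[0.006,-0.005,0.004,0,0.7],[0,0,0,0,-1],[0,0,0,0,-1],[0,0,0,0,-1],[0,0,0,0,-1],[0,0,0,0,-1],[0,0,0,0,-1],[0,0,0,0,-1],[0,0,0,0,-1],[0,0,0,0,-1]]
  grip_force: 20

```text
time: 19.05
tool_pos: [0.5098, 0.0435, 0.2278]
tool_rot: [2.205, 1.563, 0.555]
contact_force: [-1.4, 0.5, 0.8]
opening: 0.0151
```

```bash
python3 k.py "[0,0,.241]"; python3 - <<'E'
import numpy as np
for l in np.arange(-.4,.01,.05): print(round(l,2),.205*np.sin(l),.055+.205*np.cos(l)-.019)
E
```

```text
t 19.05 p [0.5098 0.0435 0.2278] yaw -0.079 tilt [ 0.006  0.004 -1.   ] F [-1.4  0.5  0.8] open 0.0151 q [-0.07  0.31  1.56  0.    1.26  0.01]
tt pos [-0.0794 -0.0008  0.2278]
[0,0,.241] (array([-0.0127,  0.0795, -0.0008]), np.float64(0.0))
-0.4 -0.07983076017327335 0.22481750377059143
-0.35 -0.07029405052836753 0.22857140613371266
-0.3 -0.06058164236557462 0.23184398027074923
-0.25 -0.05071781164717721 0.2346270464506822
-0.2 -0.04072721281298756 0.23691364845745452
-0.15 -0.030634817157087855 0.2386980709768887
-0.1 -0.02046585041259979 0.2399758538819953
-0.05 -0.010245729700489077 0.2407438033809681
-0.0 -2.2759572004815708e-17 0.24100000000000002
```

Emit:
play_rows:
  moves:
    - [[-0.004,0.0095,0,0,-1],[-0.003,0.0097,0,0,-1],[-0.003,0.01,0,0,-1],[-0.002,0.01,0,0,-1],[-0.002,0.01,0,0,-1],[-0.001,0.01,0,0,-1],[-0.001,0.008,0,0,-1],[0,0.005,0,0,-1],[0,0,0,0,-1],[0,0,0,0,-1]]

```text
time: 20.05
tool_pos: [0.582, 0.0377, 0.2442]
tool_rot: [-2.275, 1.565, 2.359]
contact_force: [-1.8, -0.5, 1.1]
opening: 0.0155
```

```bash
python3 k.py "[0,0,.244]"
```

```text
t 20.05 p [0.582  0.0377 0.2442] yaw -0.079 tilt [-0.004  0.004 -1.   ] F [-1.8 -0.5  1.1] open 0.0155 q [-0.07  0.44  1.32  0.    1.38  0.01]
tt pos [-0.007  -0.0008  0.2442]
[0,0,.244] (array([ 0.0001,  0.007 , -0.0008]), np.float64(0.1))
```

Emit:
play_rows:
  moves:
    - [[0,0.003,0,0,-1],[0,0.003,0,0,-1],[0,0.002,0,0,-1],[0,0.001,0,0,-1],[0,0,0,0,-1],[0,0,0,0,-1],[0,0,0,0,-1],[0,0,0,0,-1],[0,0,0,0,-1],[0,0,0,0,-1]]

```text
time: 21.05
tool_pos: [0.5899, 0.0371, 0.2441]
tool_rot: [-2.03, 1.563, 2.603]
contact_force: [-2.3, 0.5, 1.0]
opening: 0.0151
```

```bash
python3 k.py "[0,0,.244]"
python3 - <<'E'
from h import *
for c,(x0,y0) in (("side",(200,90)),("top",(145,110))):
    im=robot.read_camera(c); crop(c,im,x0,y0,150,150,4,f"pics/{c}6c.png")
for l in(-.05,0,.05):print(l,(proj("side",world(np.vstack([fr([[0,.075,.205],[0,-.075,.205]],l),fr(kick(2.7),l)]),B))-[200,90])*4)
E
```

```text
t 21.05 p [0.5899 0.0371 0.2441] yaw -0.079 tilt [-0.007  0.004 -1.   ] F [-2.3  0.5  1. ] open 0.0151 q [-0.07  0.46  1.3   0.    1.39  0.01]
tt pos [ 0.001  -0.0008  0.2441]
[0,0,.244] (array([ 0.0001, -0.001 , -0.0008]), np.float64(0.1))
-0.05 [[248.18922139 248.23377183]
 [245.18674903 324.65245887]
 [327.75627317 437.4657538 ]]
0 [[260.29683417 247.8233665 ]
 [258.69247857 324.22433817]
 [327.72271892 440.25805324]]
0.05 [[272.41818712 247.97591238]
 [272.21466918 324.4074948 ]
 [327.52841654 443.04194814]]
```

View pics/side6c.png

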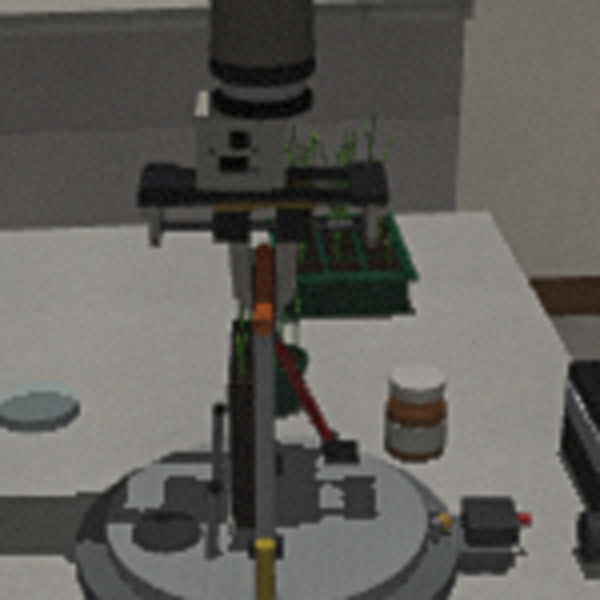

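View pics/top6c.png

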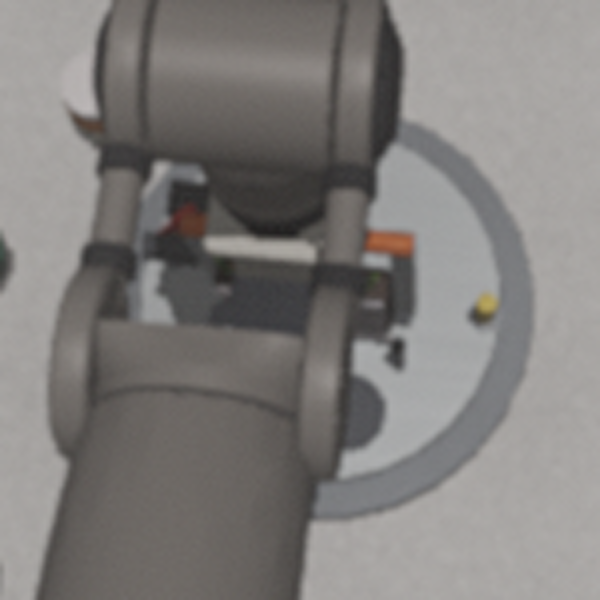

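The frame post is vertical in the side crop at x≈262, where the model gives 259 for upright, and the kickstand is down. A small nudge will test whether the foot bears on the disc.

Emit:
play_rows:
  moves:
    - [[0,0.002,0,0,-1],[0,0.002,0,0,-1],[0,0,0,0,-1],[0,0,0,0,-1],[0,0,0,0,-1],[0,0,0,0,-1],[0,0,0,0,-1],[0,0,0,0,-1],[0,0,0,0,-1],[0,0,0,0,-1]]

```text
time: 22.15
tool_pos: [0.5905, 0.037, 0.2441]
tool_rot: [-1.75, 1.554, 2.884]
contact_force: [-4.0, -0.1, 2.5]
opening: 0.0152
```

```bash
python3 k.py "[0,0,.244]"
python3 - <<'E'
from h import *
im=robot.read_camera("side"); crop("side",im,220,130,80,80,7,"pics/side7c.png")
for l in(-.02,0,.02):print(l,(proj("side",world(np.vstack([fr([[0,.075,.205],[0,-.075,.205]],l),fr(kick(2.7),l)]),B))-[220,130])*7)
E
```

```text
t 22.15 p [0.5905 0.037  0.2441] yaw -0.078 tilt [-0.016  0.004 -1.   ] F [-4.  -0.1  2.5] open 0.0152 q [-0.07  0.46  1.29  0.    1.41  0.01]
tt pos [ 0.0015 -0.0009  0.2441]
[0,0,.244] (array([ 0.0002, -0.0015, -0.0009]), np.float64(0.1))
-0.02 [[307.03757914 153.86005612]
 [303.25019037 287.56401901]
 [433.5720766  488.49806559]]
0 [[315.51945981 153.69089137]
 [312.7118375  287.3925918 ]
 [433.51475811 490.45159318]]
0.02 [[324.00518974 153.67939352]
 [322.17809626 287.39236792]
 [433.41242232 492.40276622]]
```

View pics/side7c.png

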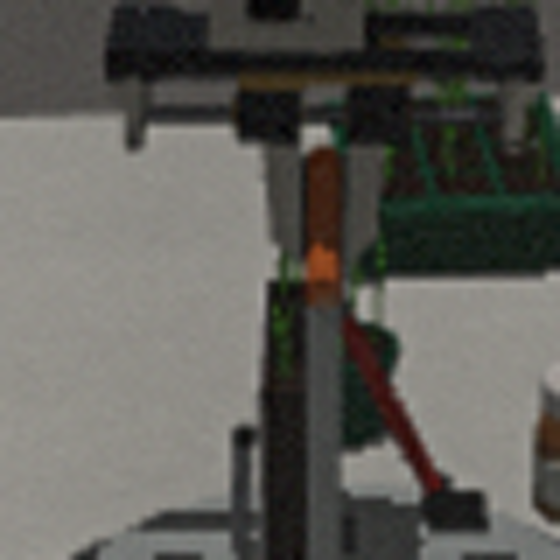

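The 4 mm commanded gave only 0.6 mm of travel and the force rose to 4 N. So the foot is bearing on the disc and the frame is upright with the rail still gripped.

```bash
python3 - <<'E'
from h import *
im=robot.read_camera("top"); print(blobs(im,"yellow")); print(proj("top",world([[0,-.128,.1]],B)), robot.spot_in("top","post")[:2])
rep(); print(robot.hand_in())
E
```

```text
[]
[[266.21088077 184.88383773]] [{'point': [244.4, 182.6], 'score': 0.82}]
t 22.3 p [0.5905 0.037  0.2441] yaw -0.078 tilt [-0.016  0.004 -1.   ] F [-3.6  0.4  2. ] open 0.0152 q [-0.07  0.46  1.29  0.    1.41  0.01]
the job is handed in; nothing more can be done
None
```

I did all three steps in order and handed the job in at about 22 s, with the gripper still holding the frame upright by its rail.

- **Turntable:** I turned it by the yellow post and let it settle into the detent. A refit of the pictures put it within about 0.01 rad of the seat, with the ball between its two posts. This was not refitted after the frame was raised. The last top picture shows the post where it was then.
- **Kickstand:** I pushed it over its centre and it snapped down. The foot showed within about 5 enlarged pixels (just over 1 camera pixel) of where 2.70 rad should put it, and the leg is down in every later picture.
- **Frame:** I raised it to within about 0.02 rad of upright. A final 4 mm push moved it only 0.6 mm and the force rose from about 2 to 4 N, so the kickstand foot is bearing on the disc. The grip is set to 20 N, with the fingers 15 mm apart on the 16 mm rail.
- **Other things on the bench:** none of my moves went near them, but I did not measure their positions again at the end.

**Checks that disagreed or failed:**
- The network placed the post on the middle of the base at the start, and about 22 pixels from its expected place at the end. I relied on the model fit to the pictures instead.
- The last colour check found no yellow post in the top picture. The same check had already missed it there earlier, when the post could be seen.

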